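# Open the filter of the watchmaker's dust extractor

### The arm

A 6-joint arm with a two-finger parallel gripper is mounted at the origin on the work surface. World frame = base frame: x ahead of the robot, y to its left, z up, the work surface at z = 0. Lengths are in m, angles in rad, forces in N, time in s.
With the tool pointing down it reaches from about 0.25 to 0.725 m from the base axis. Payload 4 kg.
Tool frame: the origin (TCP) lies on the centre line of the jaws, within the pads' length; the fingertips stand 14 mm ahead of it and the grasp point (between the pads) lies 5 mm behind it; z points along the fingers, x is the direction in which the jaws open and shut, and the axes are right-handed (so a half turn about z gives the same grasp; the last joint's range is limited). The gripper opens to 85 mm and grips with 20 to 120 N. Pads are 22 mm wide; open, the fingers measure 114 mm over their backs; the gripper's body (76 mm by 85 mm) begins 54 mm behind the grasp point. The pads swing forward as they close: fully open they stand 13 mm farther back than shut.
Start: joints at [1.277, 0.241, 0.005, 1.335, 0, 1.571], TCP at [0.145, 0.479, 0.245] pointing down, gripper open.
Joint ranges: [-2.72, 2.72], [-1.05, 1.87], [-1.09, 1.28], [-1.99, 2.15], [-1.42, 1.44], [-3.14, 3.14]. Speed limits (rad/s): [2.79, 2.79, 3.14, 3.14, 3.14, 3.14].

### API

Orientations are given as a unit quaternion [x, y, z, w].
In Python, from workcell import bot gives the robot as it stands.
- The arm moves only by the tool play_rows, never from a script. Its argument "motion" is a list of rows, each an object with "fingers": the closure, from -1 (fully open) to 1 (shut), so that 0 is half open; "translation": the shift along the tool's x, y, z in cm, a list of three; "roll": the turn about the tool's z in degrees. A call has 1 to 20 rows; each row is the pose to reach, as a shift and turn from the pose commanded when the call began, along the tool's axes at that moment; what a row does not reach only later rows make up. A row lasts 1/12 s, in which the tool goes at most 41.7 mm and 7.16 degrees, less where a joint would pass 70% of its speed; a pose out of reach is approached as far as the arm can. A call with a gripper value outside its range is refused whole. The fingers move at their own pace and stop on an object; the grip force is fixed at half the most. Time passes only in rows, so rows that repeat a pose let the fingers close. It gives the time, the measured TCP pose, the force and the opening at its end, in the units of the state.
- bot.get_obs(): the state, without advancing time (a new reading comes with each control period).
- bot.camera(name): name is "scene" or "top"; returns a dict with "pixels" (384x512x3 uint8, red, green, blue), "intrinsics" (3x3 intrinsics, pixels), "world_to_cam" (4x4, takes a point from world to camera coordinates). Camera axes: x right, y down, z forward; pixel columns grow to the right and rows downward; lengths in m; the calibration is good to about 2 mm. A picture is of the moment at which its call begins. There is no depth.
- bot.job_done(): hands the job in, once; it reports no verdict.
The state is a dict: "clock": time; "joint_pos": joint angles; "joint_vel": joint speeds; "tau": joint torques, N m; "eef_pos": TCP position; "tool_rot": TCP orientation; "ft_force": force on the tool from outside, world axes, zero at the start; "ft_torque": the same for the moment, N m; "grip_width": finger opening in m.
Only numpy, scipy, OpenCV 4.12 (cv2) and the standard library are available. Lean on these libraries where they do the work, as an engineer would, in place of code of your own. Each camera call takes 0.05 s, during which the arm holds its last target. There are 200 camera calls.

### The job

On the watchmaker's bench, open the dust extractor's filter: press the snap tab down until it stays fully in, then push the released filter cover along its runners, over the tab, until it has left its seat and the filter opening is completely uncovered. Only press and push: never lift or tip the cover, leave it lying flat on the runners, and do not disturb the things standing around.

Things in the scene. Friction and masses are not known exactly. Their poses are not given: they have to be found in the camera images.
- extractor: White box-shaped dust extractor, fixed on the bench, 150 (x) x 276 (y) x about 100 mm high. Origin: centre of the underside (y spans -136 to +140 mm). +y is the way the cover slides off, z up. Two runners along y, 40 to 54 mm either side of the middle, top z 90 mm; guide lips outside them, top z 99 mm; deck between the runners z 82 mm.
- filter_opening (a point): Centre of the filter opening (80 mm in x, 84 mm in y, pleated white filter inside), at deck height, extractor y -70 mm, z 82 mm; its edges are at y -112 and -28 mm. Hidden under the cover at the start. Behind it a low stop (y -130 to -122 mm, top z 96 mm) bounds the seat.
- end_stop (a point): Top of the face of the low stop at the parking end of the runners: extractor y +128 mm, z 97 mm. It keeps the cover from sliding off the end; the cover need not touch it.
- tab (a joint): How far the snap tab is pressed in, m: 0 = standing fully out, 0.012 = fully in against its stop. It moves straight down, resists with about 5 N of friction and stays where it is left (it does not spring back). The cover is released when the tab is in by more than 0.008. May start up to 0.0015 in.
- tab_top (a point): Point to press, on the level top of the grey snap tab (26 mm across, 34 mm along the slide), which stands between the runners just in front of the cover. On the middle line, 4 mm beyond the tab's centre, 24 mm from the seated cover's front edge: extractor x 0, y +4 mm. z 98 mm when out (8 mm above the runners), 86 mm when fully in; moves with the tab.
- cover: Loose grey plate 104 (x) x 100 (y) x 10 mm, 0.15 to 0.31 kg, on the runners with 2 mm side play. Origin: centre of its underside; axes as the extractor's. Seated: extractor y about -70, z 90 mm, front edge 2 to 4 mm from the tab that blocks it; at the end stop y +78 mm. A rib 60 (x) x 10 (y) mm stands 16 mm above the plate at cover y -30 to -20 mm. Slides freely; push the rib or the rear edge.
- rib_back (a point): Point at the middle of the rib's rear face (the side away from the tab), 8 mm above the cover's top face, at cover y = -30 mm, z = +18 mm; push here towards the extractor's +y.
- oil_jar: Bystander: small amber glass jar with black cap, 38 mm diameter, 48 mm high; origin at the centre of its underside.
- loupe: Bystander: black eye loupe, 34 mm diameter, 30 mm high; origin at the centre of its underside.
- movement_holder: Bystander: round steel movement holder with a brass disc on it, 48 mm diameter, 22 mm high; origin at the centre of its underside.
Things that resemble listed ones, but are neither listed nor needed, are in the scene too. Of the things shaped like the cover, the grey one is meant.

How it is judged:
On the way, in this order (a step that is already met when the one before it is completed fails the run):
1. the snap tab is pressed in (more than 8.5 mm) with the cover still on its seat (value of joint tab above 0.0085 m and y of cover in the frame of extractor below -0.06 m), for 0.1 s.
2. the cover has been pushed along the runners clear of the filter opening (y of cover in the frame of extractor above 0.023 m and z of cover in the frame of extractor below 0.095 m), for 0.2 s.
At the end, for the whole second after the job is handed in: The tab is in, and the cover lies flat on the runners (underside within 4 mm of their height, tilt under 0.06 rad), at rest, its origin at extractor y of at least +23 mm (rear edge past the filter opening's edge) and not beyond the end stop (value of joint tab above 0.007 m and y of cover in the frame of extractor between 0.023 and 0.082 m and z of cover in the frame of extractor between 0.086 and 0.094 m and angle between cover's own z axis and vertical below 0.06 rad and linear speed of cover below 0.01 m/s); the robot touches nothing.
It fails at once if the cover is lifted or tipped (more than 8 mm up, or tilted over 0.15 rad) (z of cover in the frame of extractor above 0.098 m or angle between cover's own z axis and vertical above 0.15 rad).
It fails at once if the cover leaves its seat with the tab not pressed in (y of cover in the frame of extractor above -0.055 m and value of joint tab below 0.007 m).
It fails at once if a bystander is moved more than 15 mm or knocked over (distance of any of oil_jar, loupe, movement_holder from where it was at the start of the episode above 0.015 m or angle between any of oil_jar, loupe, movement_holder's own z axis and vertical above 0.4 rad).
It also fails if it takes over 40 s, if anything falls off the work surface, if the arm or the gripper's body presses on something with over 40 N, if the wrist force passes 120 N, or if a joint passes its speed limit or range.

## Working session

There is one attempt and no reset: what is moved stays moved. The work goes in short steps, Python scripts to look and compute and a tool call to move; the robot and the scene stay as the last step left them, time stands still between calls to the robot, and variables do not carry over. Pictures are saved under pics/ and viewed, about 8 in all and at most 12, crops included, and the job is handed in when it is done.

Besides the shell and the picture viewer there is one more tool, called after ">>>" by a JSON object that holds its "api" and its "payload", one argument or row to a line. play_rows: Moves the arm, as the interface text tells. Its arguments: {"type":"object","properties":{"motion":{"type":"array","items":{"type":"object","properties":{"fingers":{"type":"number"},"translation":{"type":"array","items":{"type":"number"}},"roll":{"type":"number"}}}}},"required":["motion"]}

```bash
mkdir -p pics; python3 - <<'E'
from workcell import bot
import cv2,numpy as np
o=bot.get_obs();print({k:np.round(v,3) for k,v in o.items()})
for n in("scene","top"):
    c=bot.camera(n);np.savez(f"{n}0.npz",**c)
    cv2.imwrite(f"pics/{n}0.png",cv2.resize(c["pixels"][:,:,::-1],(800,600),interpolation=cv2.INTER_CUBIC))
    print(n,c["intrinsics"].tolist(),np.round(c["world_to_cam"],3).tolist())
E
```

```text
{'clock': np.float64(0.0), 'joint_pos': array([ 1.277,  0.241,  0.004,  1.335, -0.   ,  1.571]), 'joint_vel': array([ 0.001, -0.002, -0.   ,  0.001, -0.001, -0.   ]), 'tau': array([-1.0000e-03, -3.7232e+01,  2.5241e+01,  1.7000e-02, -0.0000e+00,
       -0.0000e+00]), 'eef_pos': array([0.145, 0.478, 0.244]), 'tool_rot': array([ 0.803,  0.596, -0.001,  0.001]), 'ft_force': array([0.813, 0.207, 0.385]), 'ft_torque': array([ 0.03 , -0.012,  0.052]), 'grip_width': np.float64(0.085)}
scene [[440.9853645956659, 0.0, 257.41096717928696], [0.0, 440.9853645956659, 192.20562066099143], [0.0, 0.0, 1.0]] [[-0.799, 0.602, 0.003, 0.541], [0.505, 0.673, -0.541, -0.162], [-0.327, -0.431, -0.841, 1.391], [0.0, 0.0, 0.0, 1.0]]
top [[483.12483782970855, 0.0, 250.36337972962136], [0.0, 483.12483782970855, 188.9894780520108], [0.0, 0.0, 1.0]] [[-0.017, -1.0, -0.013, -0.097], [-0.989, 0.019, -0.15, 0.587], [0.15, 0.01, -0.989, 1.281], [0.0, 0.0, 0.0, 1.0]]
```

View pics/scene0.png

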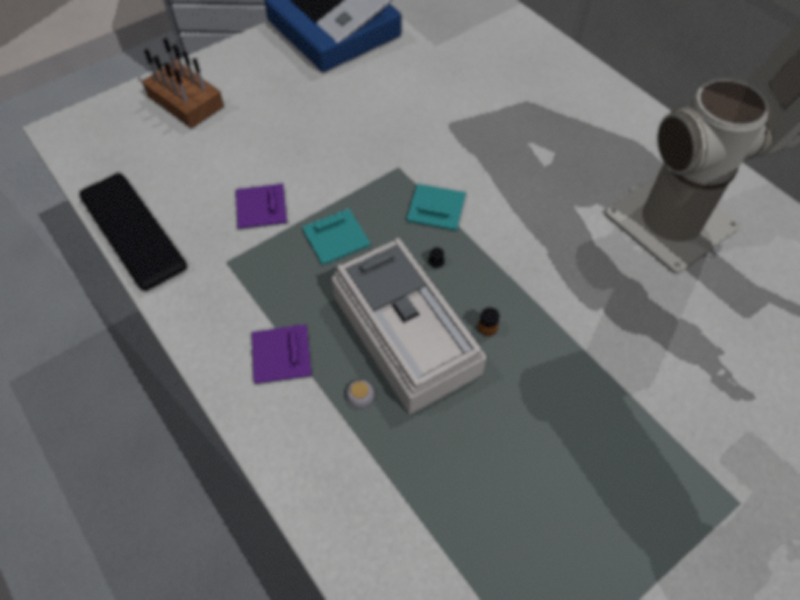

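View pics/top0.png

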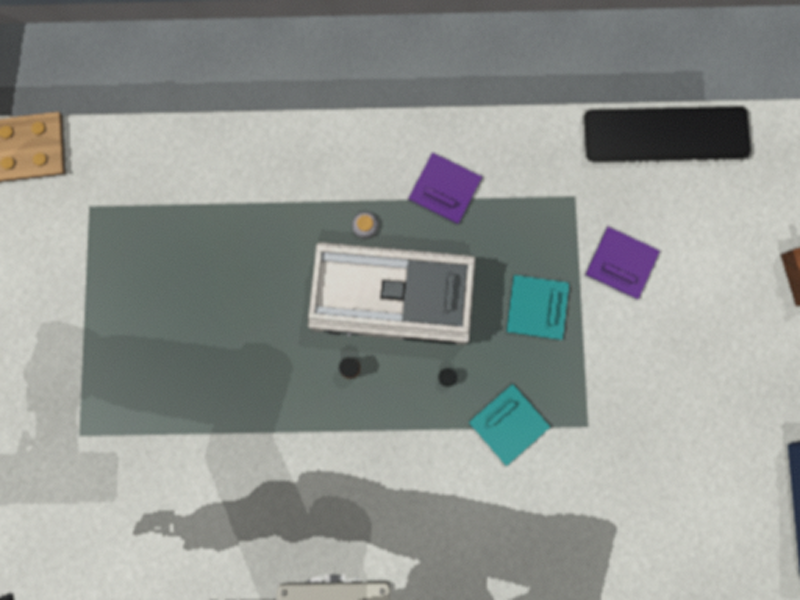

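The top view shows the extractor at about (390,292), scaled to 800x600. The grey cover is at (437,292) with its rib at (453,292), and the tab is at (393,290). The jar is at (350,367), the loupe at (447,377) and the holder at (365,224). Cover candidates are purple (445,188) and (622,262), teal (538,307) and (510,425), and grey (437,292). Only the grey one fits, because it lies on the extractor. I'll enlarge it to confirm.

```bash
python3 - <<'E'
import cv2,numpy as np
out=[]
for n,(u,v,w,h) in {"top":(192,150,120,75),"scene":(200,145,120,120)}.items():
    p=np.load(f"{n}0.npz")["pixels"][:,:,::-1]
    s=600/h if n=="scene" else 800/w
    im=cv2.resize(p[v:v+h,u:u+w],None,fx=s,fy=s,interpolation=cv2.INTER_CUBIC)
    im=cv2.convertScaleAbs(im,alpha=1.3)
    for k in range(0,w,10):cv2.putText(im,str(u+k),(int(k*s),10),0,.35,(0,0,255),1);cv2.line(im,(int(k*s),12),(int(k*s),18),(0,0,255),1)
    for k in range(10,h,10):cv2.putText(im,str(v+k),(0,int(k*s)+4),0,.35,(0,0,255),1);cv2.line(im,(24,int(k*s)),(30,int(k*s)),(0,0,255),1)
    cv2.imwrite(f"pics/crop_{n}.png",im)
E
```

```text
(no output)
```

View pics/crop_top.png

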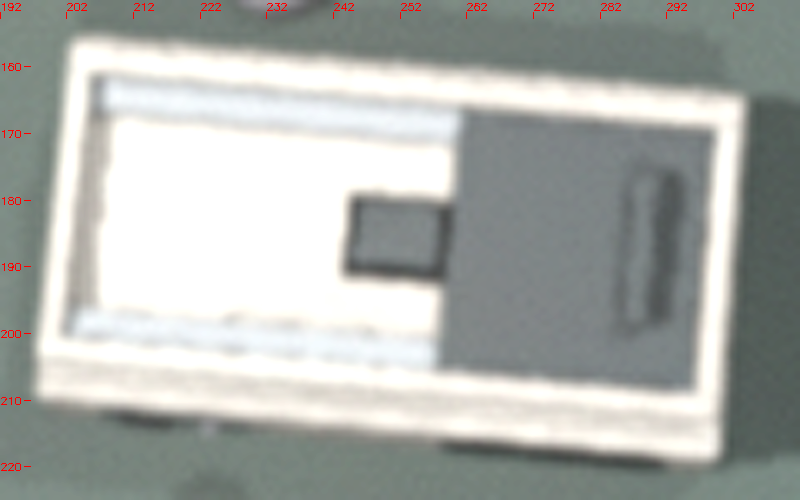

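View pics/crop_scene.png

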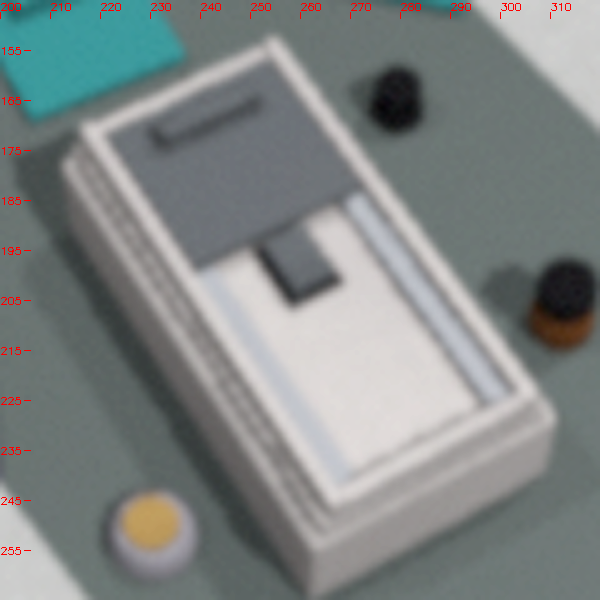

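The crops confirm it. The grey plate with its rib sits on the extractor runners next to the tab, with the cover's front edge at u≈260 and the tab at (252,185) in the top view. Next I'll triangulate the cover and box corners and the tab.

```bash
cat > h.py <<'E'
import cv2,numpy as np
def P(c):return c["intrinsics"]@c["world_to_cam"][:3]
def tri(ca,cb,a,b):
    X=cv2.triangulatePoints(P(ca),P(cb),np.array(a,float).T,np.array(b,float).T);return (X[:3]/X[3]).T
def ray(c,uv,z):
    W=np.linalg.inv(c["world_to_cam"]);d=W[:3,:3]@np.linalg.inv(c["intrinsics"])@[*uv,1];o=W[:3,3]
    return o+d*(z-o[2])/d[2]
def quad(c,seed,tol=22):
    hsv=cv2.GaussianBlur(c["pixels"],(3,3),0).astype(int); p=c["pixels"][seed[1],seed[0]].astype(int)
    m=(np.abs(hsv-p).max(2)<tol).astype(np.uint8)
    m=cv2.morphologyEx(m,cv2.MORPH_OPEN,np.ones((3,3),np.uint8))
    n,l=cv2.connectedComponents(m);m=(l==l[seed[1],seed[0]]).astype(np.uint8)
    k=cv2.findContours(m,cv2.RETR_EXTERNAL,cv2.CHAIN_APPROX_NONE)[0][0]
    return m,cv2.approxPolyDP(cv2.convexHull(k),3,True)[:,0]
E
python3 - <<'E'
from h import *
t=dict(np.load("top0.npz"));s=dict(np.load("scene0.npz"))
for n,c,sd in(("t",t,(272,188)),("s",s,(245,180))):
    m,q=quad(c,sd);print(n,m.sum(),q.tolist())
# hand-read: cover front(+x,-x), rear(+x,-x), tab top front(+x,-x)
A=[(262,166),(258.3,205.5),(299.5,169.3),(296.3,209),(245.5,179.5),(244.3,190.5),(203,155.5),(304,164.5)]
B=[(239.5,199),(271.5,183.5),(221.5,172.5),(253,157),(259,205),(268.5,200),(268,245.5),(217,169.5)]
print(np.round(tri(t,s,A,B)*1000,1).tolist())
for z,l in((.1,A[:4]),(.098,A[4:6])):
    for a in l:print(z,np.round(ray(t,a,z)*1000,1))
for z,l in((.1,B[:4]),(.098,B[4:6])):
    for a in l:print('s',z,np.round(ray(s,a,z)*1000,1))
for n,a,b,z in(("jar",(224,235),(313,203),.048),("loupe",(286,241),(279,165),.03),("holder",(233,143),(230,249),.022)):
    print(n,np.round(ray(t,a,z)*1000),np.round(ray(s,b,z)*1000))
E
```

```text
t 1357 [[262, 167], [297, 170], [294, 207], [258, 204]]
s 1229 [[223, 171], [254, 158], [271, 181], [265, 199], [238, 197]]
[[636.7, -138.4, 91.8], [533.8, -128.1, 84.3], [625.9, -237.7, 91.5], [522.2, -227.7, 89.2], [603.3, -94.7, 85.1], [573.8, -91.2, 85.8], [664.7, 18.0, 105.3], [635.2, -247.8, 102.9]]
0.1 [ 637.1 -140.3  100. ]
0.1 [ 532.4 -128.5  100. ]
0.1 [ 626.3 -238.9  100. ]
0.1 [ 521.4 -227.2  100. ]
0.098 [602.2 -96.1  98. ]
0.098 [572.9 -92.5  98. ]
s 0.1 [ 637.3 -131.3  100. ]
s 0.1 [ 540.1 -119.5  100. ]
s 0.1 [ 626.9 -229.7  100. ]
s 0.1 [ 526.6 -220.6  100. ]
s 0.098 [606.7 -86.9  98. ]
s 0.098 [577.6 -84.2  98. ]
jar [460. -35.  48.] [466. -27.  48.]
loupe [ 442. -202.   30.] [ 451. -194.   30.]
holder [721. -61.  22.] [722. -61.  22.]
```

```bash
python3 - <<'E'
from h import *
t=dict(np.load("top0.npz"));s=dict(np.load("scene0.npz"))
A=np.array([(261.5,166),(258,205),(299,169),(296,208.5),(245.3,180),(243.8,190)],np.float32)
B=np.array([(238.8,198.7),(272,183),(221.3,173.8),(254.5,156.5),(258.7,204.3),(267.7,199.8)],np.float32)
def sub(c,p,w):
    g=cv2.cvtColor(c["pixels"],cv2.COLOR_RGB2GRAY)
    return cv2.cornerSubPix(g,p[:,None].copy(),(w,w),(-1,-1),(3,50,.01))[:,0]
a,b=sub(t,A,3),sub(s,B,3)
print(np.round(a,1).tolist(),np.round(b,1).tolist())
X=tri(t,s,a,b);print(np.round(X*1000,1).tolist())
for c,p in((t,a),(s,b)):
    G=np.array([ray(c,q,.1 if i<4 else .098) for i,q in enumerate(p)])*1000
    f=G[:2].mean(0);r=G[2:4].mean(0);d=f-r
    print("centre",(f+r)/2,"len",np.linalg.norm(d),"yaw",np.degrees(np.arctan2(-d[0],d[1])),"width",np.linalg.norm(G[0]-G[1]),"tabfront",G[4:].mean(0))
    print(np.round(p-np.array([(lambda h:h[:2]/h[2])(P(c)@[*x,1]) for x in X]),1).tolist())
E
```

```text
[[261.1000061035156, 164.8000030517578], [257.0, 205.5], [299.0, 169.0], [296.0, 208.5], [244.0, 178.60000610351562], [242.6999969482422, 190.8000030517578]] [[236.60000610351562, 198.39999389648438], [272.0, 183.0], [221.3000030517578, 173.8000030517578], [254.5, 156.5], [257.70001220703125, 206.3000030517578], [268.3999938964844, 200.8000030517578]]
[[641.1, -138.3, 97.5], [533.6, -125.1, 89.9], [627.5, -236.8, 87.6], [521.6, -225.1, 94.6], [607.0, -92.0, 85.0], [574.2, -88.2, 85.3]]
centre [ 580.63090545 -181.77366414  100.        ] len 101.14933236151893 yaw -6.504842681101745 width 108.71643645488494 tabfront [588.42957631 -90.28204667  98.        ]
[[-0.1, 0.1], [-0.0, 0.0], [0.7, -0.7], [0.7, -0.6], [-0.0, 0.0], [-0.1, 0.1]]
centre [ 583.07917905 -175.83311507  100.        ] len 95.36853491597991 yaw -8.552491410335433 width 105.6558434512621 tabfront [595.56883272 -84.08765472  98.        ]
[[-0.2, -0.0], [-0.0, -0.0], [1.2, 0.3], [1.0, 0.2], [-0.0, -0.0], [-0.1, -0.0]]
```

>>> {"api": "play_rows", "payload": {
  "motion": [
    {"fingers": 1,"translation": [-4,5.6,0.3],"roll": 6},
    {"fingers": 1,"translation": [-6,8.5,0.6],"roll": 12},
    {"fingers": 1,"translation": [-8.5,12,1],"roll": 18},
    {"fingers": 1,"translation": [-11,15,1.3],"roll": 24},
    {"fingers": 1,"translation": [-13,18,1.6],"roll": 29},
    {"fingers": 1,"translation": [-15,21,2],"roll": 34},
    {"fingers": 1,"translation": [-17.5,24.4,2.3],"roll": 39},
    {"fingers": 1,"translation": [-20,28,2.6],"roll": 44},
    {"fingers": 1,"translation": [-22,31,3],"roll": 49},
    {"fingers": 1,"translation": [-25,35,3.3],"roll": 54},
    {"fingers": 1,"translation": [-27,38,3.6],"roll": 58},
    {"fingers": 1,"translation": [-29.5,41,4],"roll": 62},
    {"fingers": 1,"translation": [-32,44.5,4.3],"roll": 66},
    {"fingers": 1,"translation": [-34,47.5,4.6],"roll": 70},
    {"fingers": 1,"translation": [-36.5,51,5],"roll": 73},
    {"fingers": 1,"translation": [-38.5,54,5],"roll": 76},
    {"fingers": 1,"translation": [-40.5,57,5],"roll": 78},
    {"fingers": 1,"translation": [-42,58.8,5],"roll": 79.5},
    {"fingers": 1,"translation": [-42.7,59.5,5],"roll": 80.2},
    {"fingers": 1,"translation": [-42.7,59.5,5],"roll": 80.2}
  ]
}}

```text
clock: 1.77
eef_pos: [0.5909, -0.1044, 0.1941]
tool_rot: [0.998, -0.063, -0.001, 0.0]
ft_force: [0.6, 0.2, 0.5]
grip_width: 0.0001
```

>>> {"api": "play_rows", "payload": {
  "motion": [
    {"fingers": 1,"translation": [0,0,3],"roll": 0},
    {"fingers": 1,"translation": [0,0,6],"roll": 0},
    {"fingers": 1,"translation": [0,0,6.5],"roll": 0},
    {"fingers": 1,"translation": [0,0,6.5],"roll": 0}
  ]
}}

```text
clock: 2.1
eef_pos: [0.5877, -0.1007, 0.1279]
tool_rot: [0.998, -0.06, -0.004, -0.001]
ft_force: [0.1, 0.7, 0.4]
grip_width: -0.0001
```

```bash
cat > look.py <<'E'
import sys
from workcell import bot
from h import *
ims=[]
k=sys.argv[1]
for n,(u,v,w,h) in {"top":(190,130,125,100),"scene":(195,130,125,125)}.items():
    c=bot.camera(n);np.savez(f"{n}{k}.npz",**c)
    ims.append(cv2.resize(np.ascontiguousarray(c["pixels"][v:v+h,u:u+w,::-1]),(400,int(400*h/w)),interpolation=cv2.INTER_CUBIC))
H=max(i.shape[0] for i in ims)
cv2.imwrite(f"pics/look{k}.png",np.hstack([cv2.copyMakeBorder(i,0,H-i.shape[0],0,0,0) for i in ims]))
o=bot.get_obs();print(o["clock"],o["eef_pos"],o["ft_force"])
E
python3 look.py 1
```

```text
2.2 [ 0.59073353 -0.10149512  0.13155603] [ 0.74456706 -0.21205991  1.20801915]
```

View pics/look1.png

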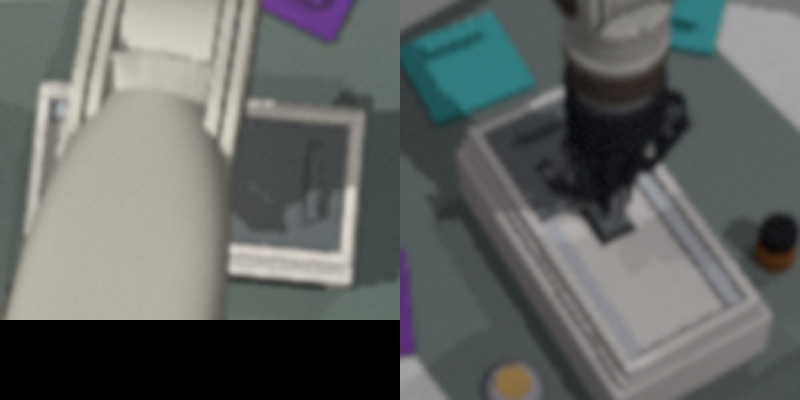

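The scene view shows the closed fingertips directly over the tab, at about (605,215) in the picture. I'll press slowly.

>>> {"api": "play_rows", "payload": {
  "motion": [
    {"fingers": 1,"translation": [0,0,0.8],"roll": 0},
    {"fingers": 1,"translation": [0,0,1.3],"roll": 0},
    {"fingers": 1,"translation": [0,0,1.7],"roll": 0},
    {"fingers": 1,"translation": [0,0,2.0],"roll": 0},
    {"fingers": 1,"translation": [0,0,2.2],"roll": 0},
    {"fingers": 1,"translation": [0,0,2.2],"roll": 0}
  ]
}}

```text
clock: 2.7
eef_pos: [0.5907, -0.1024, 0.1085]
tool_rot: [0.998, -0.061, 0.0, -0.0]
ft_force: [-0.4, 1.6, 1.5]
grip_width: 0.0
```

>>> {"api": "play_rows", "payload": {
  "motion": [
    {"fingers": 1,"translation": [0,0,0.2],"roll": 0},
    {"fingers": 1,"translation": [0,0,0.4],"roll": 0},
    {"fingers": 1,"translation": [0,0,0.5],"roll": 0}
  ]
}}

```text
clock: 2.95
eef_pos: [0.5908, -0.1024, 0.1036]
tool_rot: [0.998, -0.061, 0.0, -0.0]
ft_force: [-0.3, 1.0, 4.6]
grip_width: -0.0001
```

>>> {"api": "play_rows", "payload": {
  "motion": [
    {"fingers": 1,"translation": [0,0,0.1],"roll": 0},
    {"fingers": 1,"translation": [0,0,0.2],"roll": 0},
    {"fingers": 1,"translation": [0,0,0.3],"roll": 0}
  ]
}}

```text
clock: 3.2
eef_pos: [0.5908, -0.1024, 0.1004]
tool_rot: [0.998, -0.061, 0.0, -0.0]
ft_force: [-0.9, 1.3, 4.9]
grip_width: 0.0001
```

>>> {"api": "play_rows", "payload": {
  "motion": [
    {"fingers": 1,"translation": [0,0,0.1],"roll": 0},
    {"fingers": 1,"translation": [0,0,0.2],"roll": 0},
    {"fingers": 1,"translation": [0,0,0.2],"roll": 0}
  ]
}}

```text
clock: 3.45
eef_pos: [0.5908, -0.1024, 0.1]
tool_rot: [0.998, -0.061, 0.001, -0.0]
ft_force: [-4.6, 1.9, 12.8]
grip_width: 0.0001
```

>>> {"api": "play_rows", "payload": {
  "motion": [
    {"fingers": 1,"translation": [0,0,0.1],"roll": 0},
    {"fingers": 1,"translation": [0,0,0.2],"roll": 0},
    {"fingers": 1,"translation": [0,0,0.2],"roll": 0}
  ]
}}

```text
clock: 3.7
eef_pos: [0.5909, -0.1024, 0.0999]
tool_rot: [0.998, -0.061, 0.001, 0.0]
ft_force: [-7.0, 2.9, 22.6]
grip_width: -0.0002
```

The tab bottomed with the tip at z = 86 mm (22 N), so it is fully in. Next I'll go up and over to behind the rib.

>>> {"api": "play_rows", "payload": {
  "motion": [
    {"fingers": 1,"translation": [0,0,-2.5],"roll": 0},
    {"fingers": 1,"translation": [0,0,-5.5],"roll": 0},
    {"fingers": 1,"translation": [0,0,-5.5],"roll": 0},
    {"fingers": 1,"translation": [0,3,-5.5],"roll": 0},
    {"fingers": 1,"translation": [0,6,-5.5],"roll": 0},
    {"fingers": 1,"translation": [0,9,-5.5],"roll": 0},
    {"fingers": 1,"translation": [0,12,-5.5],"roll": 0},
    {"fingers": 1,"translation": [0,12.9,-5.5],"roll": 0},
    {"fingers": 1,"translation": [0,12.9,-5.5],"roll": 0}
  ]
}}

```text
clock: 4.45
eef_pos: [0.5742, -0.2333, 0.1503]
tool_rot: [0.998, -0.063, -0.0, 0.0]
ft_force: [-0.6, 1.1, -0.2]
grip_width: -0.0001
```

```bash
python3 look.py 2
```

```text
4.55 [ 0.57460407 -0.23027602  0.15044656] [ 0.30988403 -0.03129101  0.27471443]
```

View pics/look2.png

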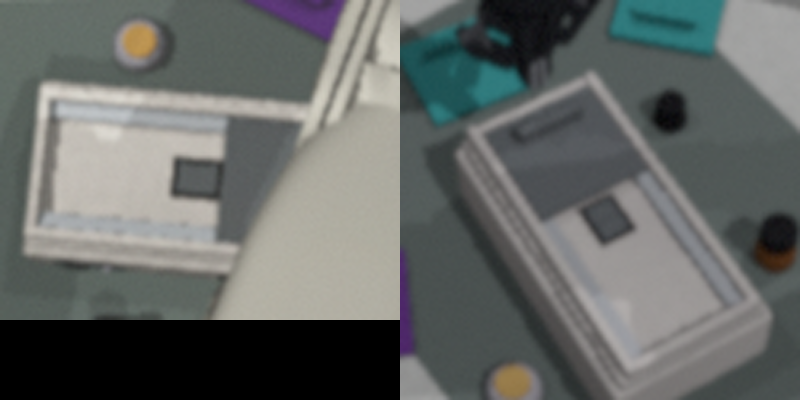

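The tab is flush (scene view at (607,220)) and the cover is still on its seat. The tip is about 10 mm behind the rib. I'll descend to rib height and then push.

>>> {"api": "play_rows", "payload": {
  "motion": [
    {"fingers": 1,"translation": [0,0,1.5],"roll": 0},
    {"fingers": 1,"translation": [0,0,2.5],"roll": 0},
    {"fingers": 1,"translation": [0,0,3.0],"roll": 0},
    {"fingers": 1,"translation": [0,0,3.0],"roll": 0}
  ]
}}

```text
clock: 4.88
eef_pos: [0.5738, -0.2287, 0.1192]
tool_rot: [0.998, -0.06, -0.002, -0.001]
ft_force: [-0.1, 0.5, -0.1]
grip_width: -0.0002
```

>>> {"api": "play_rows", "payload": {
  "motion": [
    {"fingers": 1,"translation": [0,-0.3,0],"roll": 0},
    {"fingers": 1,"translation": [0,-0.6,0],"roll": 0},
    {"fingers": 1,"translation": [0,-0.9,0],"roll": 0},
    {"fingers": 1,"translation": [0,-1.2,0],"roll": 0},
    {"fingers": 1,"translation": [0,-1.5,0],"roll": 0},
    {"fingers": 1,"translation": [0,-1.8,0],"roll": 0},
    {"fingers": 1,"translation": [0,-2.1,0],"roll": 0},
    {"fingers": 1,"translation": [0,-2.4,0],"roll": 0},
    {"fingers": 1,"translation": [0,-2.7,0],"roll": 0},
    {"fingers": 1,"translation": [0,-3.0,0],"roll": 0}
  ]
}}

```text
clock: 5.72
eef_pos: [0.5789, -0.201, 0.1219]
tool_rot: [0.998, -0.062, 0.001, 0.001]
ft_force: [-0.5, -3.1, 3.1]
grip_width: -0.0
```

>>> {"api": "play_rows", "payload": {
  "motion": [
    {"fingers": 1,"translation": [0,-0.4,0],"roll": 0},
    {"fingers": 1,"translation": [0,-0.8,0],"roll": 0},
    {"fingers": 1,"translation": [0,-1.2,0],"roll": 0},
    {"fingers": 1,"translation": [0,-1.6,0],"roll": 0},
    {"fingers": 1,"translation": [0,-2.0,0],"roll": 0},
    {"fingers": 1,"translation": [0,-2.4,0],"roll": 0},
    {"fingers": 1,"translation": [0,-2.8,0],"roll": 0},
    {"fingers": 1,"translation": [0,-3.2,0],"roll": 0},
    {"fingers": 1,"translation": [0,-3.6,0],"roll": 0},
    {"fingers": 1,"translation": [0,-4.0,0],"roll": 0},
    {"fingers": 1,"translation": [0,-4.4,0],"roll": 0},
    {"fingers": 1,"translation": [0,-4.8,0],"roll": 0},
    {"fingers": 1,"translation": [0,-5.2,0],"roll": 0},
    {"fingers": 1,"translation": [0,-5.6,0],"roll": 0},
    {"fingers": 1,"translation": [0,-6.0,0],"roll": 0}
  ]
}}

```text
clock: 6.97
eef_pos: [0.5859, -0.1407, 0.1213]
tool_rot: [0.998, -0.061, -0.0, -0.0]
ft_force: [-0.6, -3.7, 3.9]
grip_width: 0.0002
```

```bash
python3 look.py 3
```

```text
7.0667 [ 0.58582265 -0.13979994  0.12101368] [ 0.237233   -0.37872136  0.32636529]
```

View pics/look3.png

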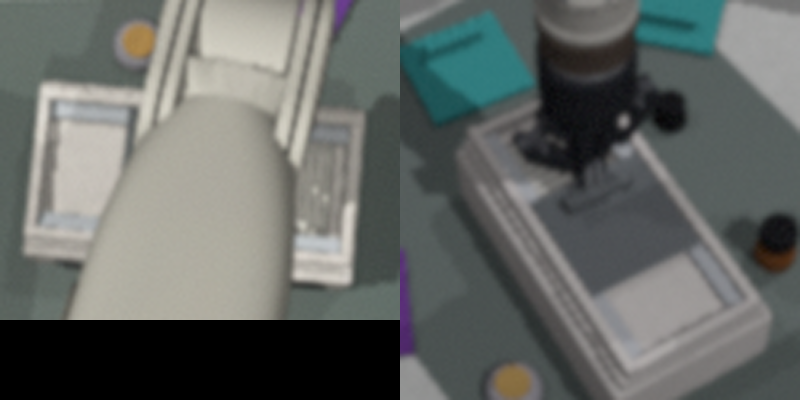

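The cover is sliding flat over the pressed tab, with the filter already showing. I'll push about 4.5 cm more, then back off and go up.

>>> {"api": "play_rows", "payload": {
  "motion": [
    {"fingers": 1,"translation": [0,-0.4,0],"roll": 0},
    {"fingers": 1,"translation": [0,-0.8,0],"roll": 0},
    {"fingers": 1,"translation": [0,-1.2,0],"roll": 0},
    {"fingers": 1,"translation": [0,-1.6,0],"roll": 0},
    {"fingers": 1,"translation": [0,-2.0,0],"roll": 0},
    {"fingers": 1,"translation": [0,-2.4,0],"roll": 0},
    {"fingers": 1,"translation": [0,-2.8,0],"roll": 0},
    {"fingers": 1,"translation": [0,-3.2,0],"roll": 0},
    {"fingers": 1,"translation": [0,-3.6,0],"roll": 0},
    {"fingers": 1,"translation": [0,-4.0,0],"roll": 0},
    {"fingers": 1,"translation": [0,-4.3,0],"roll": 0},
    {"fingers": 1,"translation": [0,-4.5,0],"roll": 0},
    {"fingers": 1,"translation": [0,-4.5,0],"roll": 0},
    {"fingers": 1,"translation": [0,-4.5,0],"roll": 0}
  ]
}}

```text
clock: 8.23
eef_pos: [0.5915, -0.0961, 0.1214]
tool_rot: [0.998, -0.061, 0.0, -0.0]
ft_force: [-0.1, 0.1, 0.3]
grip_width: 0.0
```

>>> {"api": "play_rows", "payload": {
  "motion": [
    {"fingers": 1,"translation": [0,0.7,0],"roll": 0},
    {"fingers": 1,"translation": [0,1.5,0],"roll": 0},
    {"fingers": 1,"translation": [0,1.5,-2],"roll": 0},
    {"fingers": 1,"translation": [0,1.5,-5],"roll": 0},
    {"fingers": 1,"translation": [0,4,-8],"roll": 0},
    {"fingers": 1,"translation": [0,8,-8],"roll": 0},
    {"fingers": 1,"translation": [0,12,-8],"roll": 0},
    {"fingers": 1,"translation": [0,15,-8],"roll": 0},
    {"fingers": 1,"translation": [0,15,-8],"roll": 0},
    {"fingers": 1,"translation": [0,15,-8],"roll": 0}
  ]
}}

```text
clock: 9.07
eef_pos: [0.5721, -0.2482, 0.2012]
tool_rot: [0.998, -0.064, 0.0, -0.0]
ft_force: [-0.8, -0.5, -0.1]
grip_width: 0.0002
```

```bash
python3 look.py 4; python3 - <<'E'
from h import *
E
```

```text
9.1667 [ 0.57263392 -0.24563194  0.20113099] [-0.04707736  0.24156195  0.40878833]
```

View pics/look4.png

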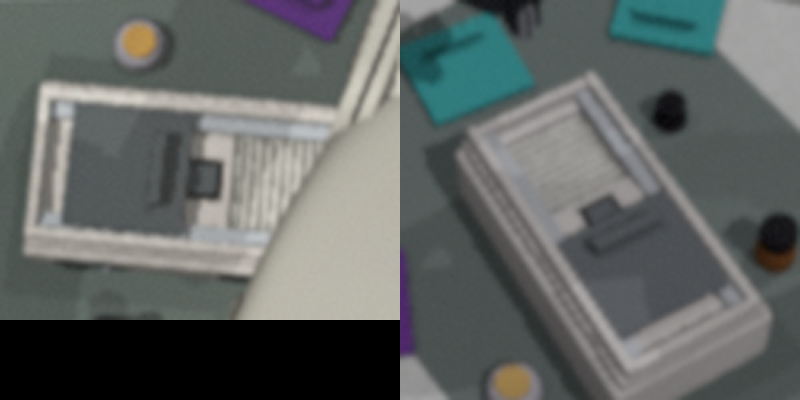

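The cover lies flat near the parking end (top view x 75–195 in the picture). Its rear edge is past the tab's front part and the filter is fully open. The bystanders are in place.

```bash
python3 -c "
from workcell import bot
print(bot.job_done())"
```

```text
the job is handed in; nothing more can be done
None
```

The filter is open and the job is handed in at about 9 s on the robot's clock; no verdict came back.

- **Tab:** I pressed it with the closed fingertips until it bottomed with the tip at z about 86 mm and 22 N. The picture after that showed the tab flush and the cover still on its seat.
- **Cover:** I pushed it by the rear face of its rib, with about 4 N, then backed the arm off and raised it clear.
- **Last check:** The final pictures show the cover lying flat and about 15–20 mm short of the end stop, which puts it at extractor y of roughly +50 to +60 mm. The filter is clear of the cover, the tab is still in, and the jar, loupe and holder look unmoved. The force reading was about zero.

**Disagreement:** the two cameras' positions for the cover differed by about 6 mm, and its triangulated top came out at about 92 mm against the stated 100 mm. I averaged the positions and relied on contact for the height; the tab bottoming at 86 mm matched the stated value. The final cover position was read from the pictures by eye and from the tool's position, not measured separately.

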